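Pair the glazed fragments and hold them up for the magnifier

TASK

Lay the loose blue-glazed tile fragment, glaze up, in the free field of the aluminium specimen carrier, centred and square between its two stops like the green one, and let go of it while the carrier still stands on the turntable. Then lift the carrier by its orange grip, without tipping it, until its underside is about 20 cm above the table, and finish there still holding it, steady and level with both fragments lying in their fields. Leave the other finds and things on the table alone.

Things in the scene. Friction and masses are not known exactly. Their poses are not given: they have to be found in the camera images.
- turntable: black round turntable, 240 mm across, 15 mm high, fixed to the table (it does not turn); origin at the centre of its underside
- carrier: loose aluminium specimen carrier, about 0.35 kg, flat on the turntable: plate 200 (x) x 90 (y) x 6 mm thick; in its middle an upright orange grip, 40 mm along x, 14 mm thick along y, rising 55 mm above the plate's top (pinch it across y from above). A white field between two stops at each end, centred 65 mm from the middle along x. Origin at the centre of its underside, z up
- field_free (a point): centre of the carrier's free white field, on the plate's top (carrier frame: x +65, z +6 mm); axes as the carrier's. Its two dark stops are ridges 8 mm (x) x 50 mm (y) x 6 mm high with 50 mm of clear space between them along x; along y nothing bounds it, short red marks show its middle
- field_green (a point): centre of the carrier's other field, where the green fragment lies (carrier frame: x -65 mm, z +6 mm); axes as the carrier's
- blue_fragment: loose fragment of a floor tile, 40 (x) x 30 (y) x 14 mm (z), terracotta below and blue glaze with a thin white band on top, about 35 g, lying glaze up on the sheet of paper; in its field its long side (x, either way round) runs along the carrier's x. Origin at the centre of its underside, z up through the glaze
- green_fragment: like the blue fragment but with green glaze, already lying in the carrier's other field, loose; same size, origin and axes
- stone_chip: brown chip of stone, about 44 mm across and 23 mm high, on the sheet; leave alone. Origin at the centre of its underside
- clay_sherd: reddish clay sherd, about 46 mm across and 13 mm high, on the sheet; leave alone. Origin at the centre of its underside
- mug: white mug, 80 mm across, 95 mm high, near the back of the table; leave alone. Origin at the centre of its underside
- beaker: glass beaker, 70 mm across, 90 mm high, near the back; leave alone. Origin at the centre of its underside
- brush: brush, 180 mm long, lying near the back; leave alone. Origin under its middle
- loupe: black folding loupe, 52 mm disc with a short handle, 14 mm high, near the back; leave alone. Origin at the centre of the disc's underside
Mind the look-alikes: they are no part of the job. What is shaped like the blue_fragment but yellow is not meant. Leave any purple look-alike of the carrier alone.

How it is judged:
By the outcome, as a careful person would: the job done as asked, in the order asked, and still so for the second after the job is handed in, while the arm keeps its last pose, push and grip.
It also fails if it takes over 53 s, if anything falls off the work surface, if the arm or the gripper's body presses on something with over 40 N, if the wrist force passes 120 N, or if a joint passes its speed limit or range.

ROBOT

A 6-joint arm with a two-finger parallel gripper is mounted at the origin on the work surface. World frame = base frame: x ahead of the robot, y to its left, z up, the work surface at z = 0. Lengths are in mm, angles in rad, forces in N, time in s.
With the tool pointing down it reaches from about 350 to 975 mm from the base axis. Payload 7.1 kg.
Tool frame: the origin (TCP) lies between the finger pads; the fingertips stand 19 mm ahead of it and the grasp point (between the pads) is the TCP (ctrl.tcp_to_tips is the distance from the TCP to the fingertips, in mm); z points along the fingers, y is the line along which they close (so a half turn about z gives the same grasp; the last joint's range is limited). The gripper opens to 88 mm and grips with 3 to 60 N. Pads are 20 mm wide; open, the fingers measure 115 mm over their backs; the gripper's body (75 mm by 178 mm) begins 61 mm behind the grasp point.
Start: joints at [-1.151, 0.423, 1.63, -0, 1.089, -0.019], TCP at [265.548, -565.764, 241.675] pointing down, gripper open.
Joint ranges: [-3, 3], [-0.9, 2.11], [0.09, 2.58], [-1.31, 4.45], [0.11, 2.69], [-2.54, 2.54]. Speed limits (rad/s): [2.39, 2.39, 3.01, 3.14, 3.14, 3.14].

INTERFACE

Orientations are given as a rotation vector (axis times angle).
In Python, from workcell import status, optics, ctrl gives the robot as it stands. The module is installed in compiled form; this text tells all that it offers.
- The arm moves only by the shell command python3 -m inch 'ROWS'. ROWS is JSON, a list that holds one entry, the list of rows, each a list of 7 numbers: the shift along the tool's x, y, z in mm, then the turn, a rotation vector about the tool's x, y, z in rad, then the opening in per cent of the stroke, from 0 (shut) to 100 (fully open). A call has 1 to 20 rows; each row is the pose to reach, as a shift and turn from the pose commanded when the call began, along the tool's axes at that moment; what a row does not reach only later rows make up. A row lasts 1/10 s, in which the tool goes at most 50 mm and 8.59 degrees, less where a joint would pass 70% of its speed; a pose out of reach is approached as far as the arm can. A call with a gripper value outside its range is refused whole. The fingers move at their own pace and stop on an object; the grip force is fixed at half the most. Time passes only in rows, so rows that repeat a pose let the fingers close. It gives the time, the measured TCP pose, the force, the opening and the grip force at its end, in the units of the state.
- status.get_obs(): the state, without advancing time (a new reading comes with each control period).
- optics.get_image(name): name is "side" or "top"; returns a dict with "frame" (420x560x3 uint8, red, green, blue), "fx", "fy", "cx", "cy" (pixels), "rvec" (rotation vector, rad) and "tvec" (3), from world to camera coordinates, as OpenCV has them. Camera axes: x right, y down, z forward; pixel columns grow to the right and rows downward; lengths in mm; the calibration is good to about 2 mm. A picture is of the moment at which its call begins. There is no depth.
- ctrl.close_job(): hands the job in; it is judged then, once.
The state is a dict: "t": time; "qpos": joint angles; "qvel": joint speeds; "joint_torque": joint torques, N m; "ee_pos": TCP position; "orientation": TCP orientation; "ft_force": force on the tool from outside, world axes, zero at the start; "moment": the same for the moment, N m; "width": finger opening in mm; "grasp_force": force on a finger pad.
Only numpy, scipy, OpenCV 4.12 (cv2) and the standard library are available. Lean on these libraries where they do the work, as an engineer would, in place of code of your own. Each camera call takes 0.05 s, during which the arm holds its last target. There are 200 camera calls.

## Working session

There is one attempt and no reset: what is moved stays moved. The work goes in short steps, Python scripts to look and compute and a shell command to move; the robot and the scene stay as the last step left them, time stands still between calls to the robot, and variables do not carry over. Pictures are saved under pics/ and viewed, at most 10 in all, crops included, and the job is handed in when it is done.

```bash
mkdir -p pics
cat > h.py <<'E'
import numpy as np, cv2
from workcell import status, optics, ctrl
def snap(n,f,crop=None,k=1):
    d=optics.get_image(n); im=d["frame"][:,:,::-1]
    if crop: x0,y0,x1,y1=crop; im=im[y0:y1,x0:x1]
    cv2.imwrite("pics/"+f,cv2.resize(im,None,fx=k,fy=k,interpolation=cv2.INTER_CUBIC)); return d
def cal(n):
    d=optics.get_image(n); return d
def px2w(d,uv,z):
    R=cv2.Rodrigues(np.array(d["rvec"],float))[0]; t=np.array(d["tvec"],float).ravel()
    out=[]
    for u,v in uv:
        r=R.T@np.array([(u-d["cx"])/d["fx"],(v-d["cy"])/d["fy"],1]); c=-R.T@t
        out.append((c+r*(z-c[2])/r[2])[:2])
    return np.array(out)
def w2px(d,P):
    K=np.array([[d["fx"],0,d["cx"]],[0,d["fy"],d["cy"]],[0,0,1.]])
    return cv2.projectPoints(np.array(P,float).reshape(-1,1,3),np.array(d["rvec"],float),np.array(d["tvec"],float),K,None)[0].reshape(-1,2)
E
python3 - <<'E'
from h import *
d=snap("top","top1.png"); e=snap("side","side1.png")
for q in(d,e):
    R=cv2.Rodrigues(np.array(q["rvec"],float))[0]; print(-R.T@np.array(q["tvec"]).ravel(),R.round(2).tolist(),q["fx"])
o=status.get_obs();print(o)
E
```

```text
[ 280.77429038   18.25227448 1225.29288738] [[-0.02, -1.0, 0.0], [-0.98, 0.01, -0.19], [0.19, -0.0, -0.98]] 451.95356685178507
[160.86709363 444.04266149 683.40827929] [[-0.8, -0.6, -0.01], [-0.46, 0.62, -0.64], [0.39, -0.5, -0.77]] 384.4056834525963
{'t': 0.1, 'qpos': array([-1.15101628e+00,  4.23730781e-01,  1.63055986e+00, -2.02717167e-05,
        1.08862021e+00, -1.90026530e-02]), 'qvel': array([-4.65908497e-04, -3.35483426e-03, -4.37410847e-03, -7.38274853e-04,
        6.21083152e-04,  6.90986791e-06]), 'joint_torque': array([-1.55100338e-04, -5.45612133e+01, -2.74327415e+01,  6.44692685e-02,
        1.88122108e-02, -1.24675984e-05]), 'ee_pos': array([ 265.35626089, -565.37222015,  241.02153254]), 'orientation': array([-3.06502836e+00, -6.83456463e-01,  4.39614023e-04]), 'ft_force': array([ 0.23372938,  0.12089586, -0.61613155]), 'moment': array([-0.05064423, -0.03551584, -0.0206014 ]), 'grasp_force': 0.0, 'width': 88.10643781837608}
```

View pics/top1.png

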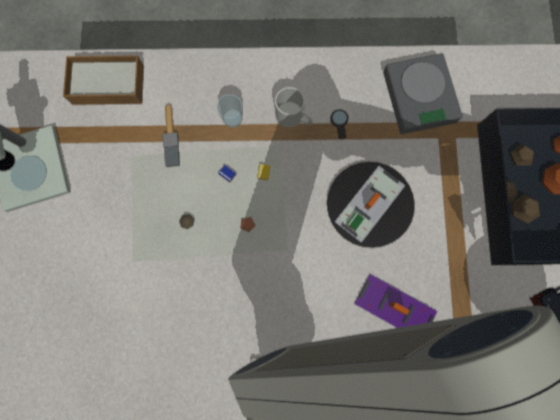

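View pics/side1.png

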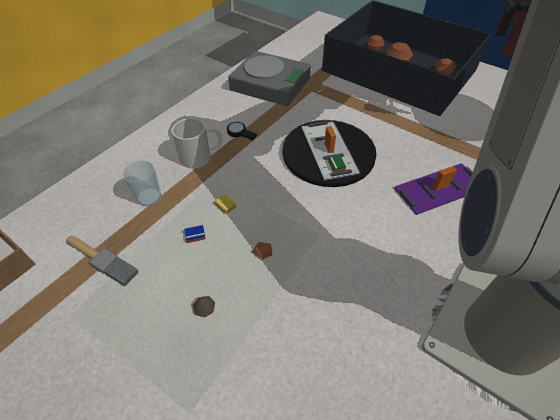

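Top view: the blue fragment is at (227,173) on the sheet, and its look-alike is the yellow one at (264,171). The aluminium carrier is on the turntable at (370,204), with the purple look-alike at (396,303). The green fragment is at (353,220), so the free field is at the upper right, about (387,183). I choose blue and aluminium and check them in a close crop.

Run:
```python
from h import *
d=optics.get_image("top"); im=d["frame"][:,:,::-1]
a=cv2.resize(im[148:198,202:282],(800,500),interpolation=cv2.INTER_CUBIC)[:, :400]
b=cv2.resize(im[160:245,330:410],(480,510),interpolation=cv2.INTER_CUBIC)
cv2.imwrite("pics/a.png",cv2.resize(im[155:190,205:255],(800,560),interpolation=cv2.INTER_CUBIC))
cv2.imwrite("pics/b.png",cv2.resize(im[160:248,328:418],(600,587),interpolation=cv2.INTER_CUBIC))
```

```text
(no output)
```

View pics/a.png

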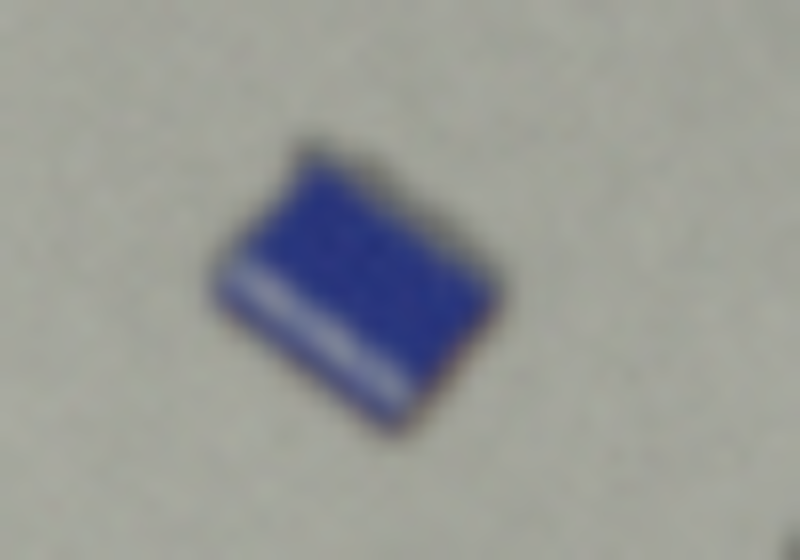

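View pics/b.png

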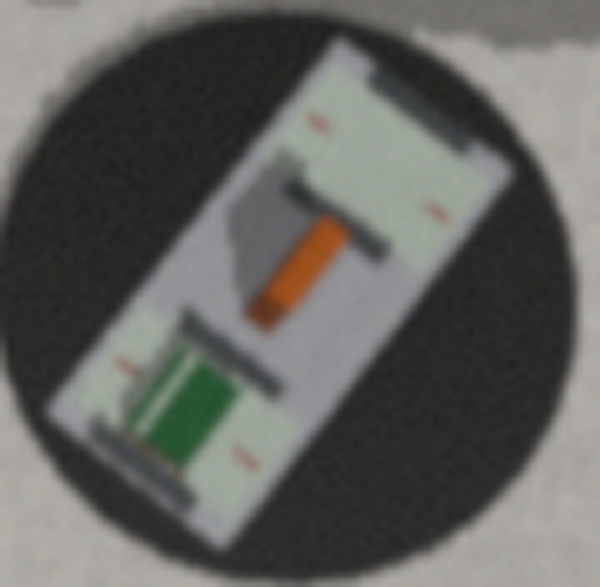

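The crop confirms the blue glaze with its white band; the top corners are (318,150), (500,290), (395,435) and (212,285). On the aluminium carrier, the plate corners are (340,38), (513,172), (221,550) and (48,412). The free field's red marks are at (318,123) and (437,212), and the green one's at (127,367) and (246,457).

```bash
cat >> h.py <<'E'
from scipy.spatial.transform import Rotation as Ro
def plan(target,ang=None):
    "target world TCP, ang = world direction (rad) of finger closing line; prints shift and turn in tool axes"
    o=status.get_obs(); R=Ro.from_rotvec(o["orientation"]); M=R.as_matrix()
    s=M.T@(np.array(target)-o["ee_pos"])
    print("pos",o["ee_pos"].round(1),"rv",o["orientation"].round(3),"t",o["t"],"F",o["ft_force"].round(1),"w",o["width"])
    cands=[]
    for a in (ang,ang+np.pi):
        y=np.array([np.cos(a),np.sin(a),0]); z=np.array([0,0,-1.]); T=np.c_[np.cross(y,z),y,z]
        cands.append(Ro.from_matrix(M.T@T).as_rotvec().round(4))
    print("shift",s.round(1),"turns",cands, "q6",o["qpos"][5].round(3))
E
python3 - <<'E'
from h import *
d=optics.get_image("top")
def c(p,x0,y0,k): return [(x0+(x+.5)/k-.5,y0+(y+.5)/k-.5) for x,y in p]
def box(P):
    ctr=P.mean(0); e=[np.diff([P[i],P[(i+1)%4]],axis=0)[0] for i in range(4)]
    print(ctr.round(1),[ (np.linalg.norm(v).round(1),np.degrees(np.arctan2(v[1],v[0])).round(1)) for v in e]); return ctr
b=px2w(d,c([(318,150),(500,290),(395,435),(212,285)],205,155,16),14); box(b)
k=600/90
p=px2w(d,c([(340,38),(513,172),(221,550),(48,412)],328,160,k),21); box(p)
r=px2w(d,c([(318,123),(437,212),(127,367),(246,457)],328,160,k),21)
print(r.round(1),"free",r[:2].mean(0),"green",r[2:].mean(0),"mid",r.mean(0))
v=r[:2].mean(0)-r[2:].mean(0);print(np.linalg.norm(v),np.degrees(np.arctan2(v[1],v[0])))
# colour check
im=d["frame"].astype(int); 
m=((im[:,:,2]-im[:,:,0]>60)&(np.arange(420)[:,None]<200)).astype(np.uint8)[:, :300]
(cx,cy),wh,an=cv2.minAreaRect(cv2.findNonZero(m));print("blue rect",cx,cy,wh,an,px2w(d,[(cx,cy)],14))
E
```

```text
[600.1 170.3] [(np.float64(40.7), np.float64(-128.9)), (np.float64(31.2), np.float64(144.9)), (np.float64(41.8), np.float64(49.6)), (np.float64(29.9), np.float64(-37.1))]
[ 507.1 -219.4] [(np.float64(89.2), np.float64(-130.5)), (np.float64(199.2), np.float64(140.3)), (np.float64(88.0), np.float64(49.8)), (np.float64(199.7), np.float64(-39.3))]
[[ 577.  -237.9]
 [ 538.8 -284.6]
 [ 476.5 -155. ]
 [ 439.1 -201.4]] free [ 557.91518455 -261.20416675] green [ 457.80758648 -178.2323242 ] mid [ 507.86138551 -219.71824548]
130.02252823000487 -39.65284351852978
blue rect 227.61997985839844 171.8400115966797 (12.80000114440918, 6.200000762939453) 36.869895935058594 [[602.38961809 168.07591133]]
```

Run:
```python
from h import *
plan([600.3,170,140],np.radians(142))
```

```text
pos [ 265.4 -565.5  241.2] rv [-3.065 -0.684  0.   ] t 0.2 F [ 0.5  0.  -0.3] w 87.63797731729937
shift [ 615.6 -523.5  101.7] turns [array([-3.0000e-04,  1.2000e-03,  2.6728e+00]), array([-8.000e-04, -2.000e-04, -4.688e-01])] q6 -0.019
```

```bash
python3 -m inch '[[[616,-523,100,0,0,-0.469,100],[616,-523,100,0,0,-0.469,100],[616,-523,100,0,0,-0.469,100],[616,-523,100,0,0,-0.469,100],[616,-523,100,0,0,-0.469,100],[616,-523,100,0,0,-0.469,100],[616,-523,100,0,0,-0.469,100],[616,-523,100,0,0,-0.469,100],[616,-523,100,0,0,-0.469,100],[616,-523,100,0,0,-0.469,100],[616,-523,100,0,0,-0.469,100],[616,-523,100,0,0,-0.469,100],[616,-523,100,0,0,-0.469,100],[616,-523,100,0,0,-0.469,100],[616,-523,100,0,0,-0.469,100],[616,-523,100,0,0,-0.469,100],[616,-523,100,0,0,-0.469,100],[616,-523,100,0,0,-0.469,100],[616,-523,100,0,0,-0.469,100],[616,-523,100,0,0,-0.469,100]]]'
python3 - <<'E'
from h import *
plan([600.3,170,21.5],np.radians(142))
d=snap("side","s2.png",(140,170,300,290),5)
E
```

```text
t: 2.2
ee_pos: [600.3, 167.6, 141.7]
orientation: [2.825, 1.375, -0.002]
ft_force: [-0.4, -0.3, -0.0]
width: 88.0
grasp_force: 0.0
pos [600.3 167.6 141.7] rv [ 2.825e+00  1.375e+00 -2.000e-03] t 2.2 F [-0.4 -0.3 -0. ] w 87.98437352004638
shift [  2.   -1.4 120.2] turns [array([1.4000e-03, 7.0000e-04, 3.1403e+00]), array([-0.0004,  0.0009, -0.0013])] q6 0.918
```

View pics/s2.png

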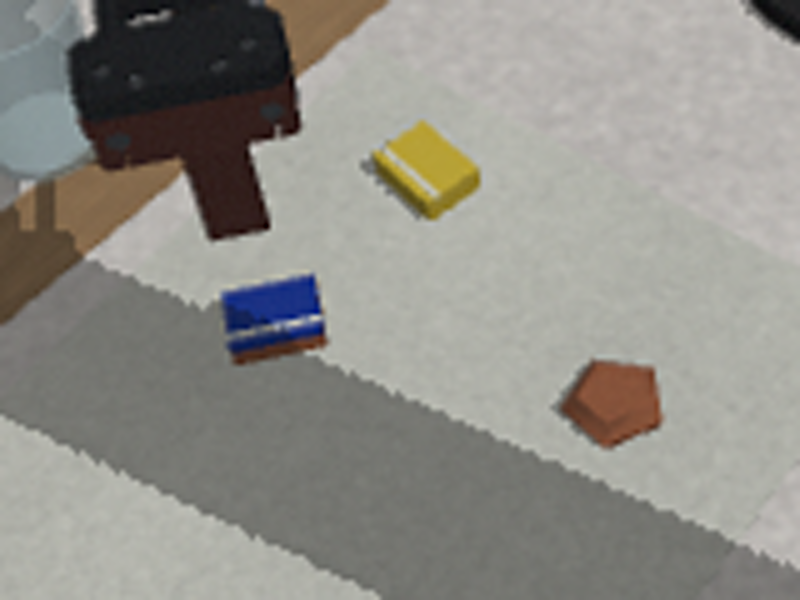

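The side view shows the blue fragment alone below the fingers. Its top back corners are at crop (222,293) and (315,275), and its bottom front corners at (234,363) and (327,346). I cross-check the position from these.

Run:
```python
from h import *
d=optics.get_image("side")
f=lambda p:[(140+(x+.5)/5-.5,170+(y+.5)/5-.5) for x,y in p]
a=px2w(d,f([(222,293),(315,275)]),14); b=px2w(d,f([(234,363),(327,346)]),0)
print(a,b,"ctr",(a.mean(0)+b.mean(0))/2)
for v in (a[1]-a[0],b[1]-b[0]): print(np.linalg.norm(v),np.degrees(np.arctan2(v[1],v[0])))
```

```text
[[622.96137384 177.58680112]
 [597.51827403 146.49422511]] [[601.4737903  195.07995763]
 [575.65537133 164.76753943]] ctr [599.40220238 170.98213082]
40.17585855832075 -129.2935122186675
39.81750187548851 -130.4224961212478
```

```bash
python3 -m inch '[[[2,-2,50,0,0,0.017,100],[2,-2,90,0,0,0.017,100],[2,-2,110,0,0,0.017,100],[2,-2,120,0,0,0.017,100],[2,-2,120,0,0,0.017,100],[2,-2,120,0,0,0.017,100],[2,-2,120,0,0,0.017,0],[2,-2,120,0,0,0.017,0],[2,-2,120,0,0,0.017,0],[2,-2,120,0,0,0.017,0],[2,-2,120,0,0,0.017,0],[2,-2,120,0,0,0.017,0],[2,-2,120,0,0,0.017,0],[2,-2,120,0,0,0.017,0],[2,-2,120,0,0,0.017,0],[2,-2,120,0,0,0.017,0]]]'
python3 - <<'E'
from h import *
plan([557.9,-261.2,140],np.radians(50.4))
E
```

```text
t: 3.9
ee_pos: [600.6, 172.2, 21.6]
orientation: [-2.835, -1.353, 0.0]
ft_force: [1.0, -0.2, -0.8]
width: 30.0
grasp_force: 30.0
pos [600.6 172.2  21.6] rv [-2.835 -1.353  0.   ] t 3.9 F [ 1.  -0.2 -0.8] w 29.988519718287808
shift [-363.9  239.3 -118.4] turns [array([-2.0000e-04,  0.0000e+00, -1.5596e+00]), array([0.000e+00, 2.000e-04, 1.582e+00])] q6 0.94
```

```bash
python3 -m inch '[[[0,0,-20,0,0,0,0],[0,0,-60,0,0,0,0],[0,0,-100,0,0,0,0],[-364,239,-118,0,0,-1.56,0],[-364,239,-118,0,0,-1.56,0],[-364,239,-118,0,0,-1.56,0],[-364,239,-118,0,0,-1.56,0],[-364,239,-118,0,0,-1.56,0],[-364,239,-118,0,0,-1.56,0],[-364,239,-118,0,0,-1.56,0],[-364,239,-118,0,0,-1.56,0],[-364,239,-118,0,0,-1.56,0],[-364,239,-118,0,0,-1.56,0],[-364,239,-118,0,0,-1.56,0],[-364,239,-118,0,0,-1.56,0],[-364,239,-118,0,0,-1.56,0],[-364,239,-118,0,0,-1.56,0],[-364,239,-118,0,0,-1.56,0],[-364,239,-118,0,0,-1.56,0],[-364,239,-118,0,0,-1.56,0]]]'
python3 - <<'E'
from h import *
plan([557.9,-261.2,80],np.radians(50.4))
d=snap("side","s3.png",(270,60,410,200),4.2)
o=status.get_obs();print(w2px(d,[o["ee_pos"]]))
E
```

```text
t: 5.9
ee_pos: [557.7, -260.9, 139.7]
orientation: [1.064, 2.956, 0.0]
ft_force: [-0.4, -0.1, -0.2]
width: 29.7
grasp_force: 30.0
pos [ 557.7 -260.9  139.7] rv [1.064 2.956 0.   ] t 5.9 F [-0.4 -0.1 -0.2] w 29.738801917663547
shift [-0.4 -0.2 59.7] turns [array([0.    , 0.    , 0.0002]), array([-1.0000e-04,  0.0000e+00, -3.1413e+00])] q6 -1.337
[[324.51584093  92.98953665]]
```

View pics/s3.png

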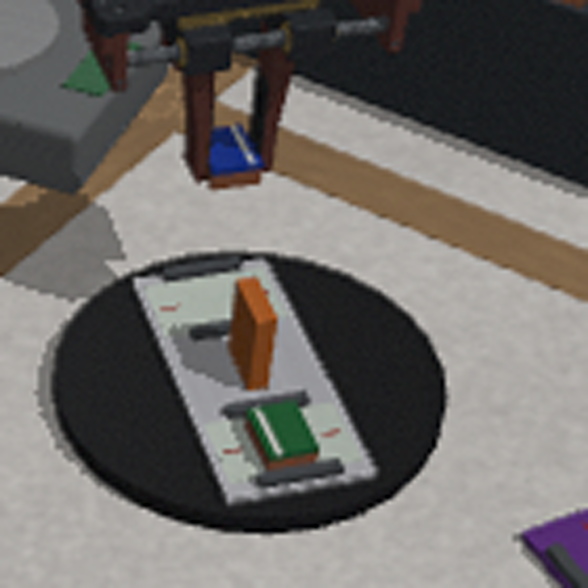

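The blue fragment hangs glaze up between the pads, with its near lower edge at crop (210,187)-(262,182). The plate's top corners are about (133,281), (268,261), (378,468) and (229,498). I measure both.

Run:
```python
from h import *
d=optics.get_image("side"); o=status.get_obs()
f=lambda p:[(270+(x+.5)/4.2-.5,60+(y+.5)/4.2-.5) for x,y in p]
c=px2w(d,f([(133,281),(268,261),(378,468),(229,498)]),21); print(c.round(1),c.mean(0))
u=np.array([np.cos(np.radians(-39.6)),np.sin(np.radians(-39.6))]); n=np.array([-u[1],u[0]])
v=c[1]-c[2]; w=c[0]-c[3]; print([np.degrees(np.arctan2(*q[::-1])) for q in(v,w)])
e=px2w(d,f([(210,187),(262,182)]),118.1); g=px2w(d,f([(209,178),(262,171)]),132.1)
for q in (e,g): m=q.mean(0)-o["ee_pos"][:2]; print("near edge rel TCP along x,y", m@u+20, m@n, np.degrees(np.arctan2(*(q[1]-q[0])[::-1])))
```

```text
[[ 611.  -247.5]
 [ 552.3 -316.1]
 [ 402.3 -193.4]
 [ 457.9 -122.5]] [ 505.8815515  -219.86634042]
[np.float64(-39.27673520264342), np.float64(-39.23451590416428)]
near edge rel TCP along x,y 7.136856167695385 -1.1124035675132484 -134.5648710268621
near edge rel TCP along x,y -2.1356886866850218 3.4565825096077125 -131.27052731585871
```

```bash
python3 -m inch '[[[2,0,40,0,0,0,0],[2,0,70,0,0,0,0],[2,0,85,0,0,0,0],[2,0,92,0,0,0,0],[2,0,95,0,0,0,0],[2,0,97,0,0,0,0],[2,0,97,0,0,0,0],[2,0,97,0,0,0,0]]]'
python3 - <<'E'
from h import *
d=snap("side","s4.png",(290,95,390,195),6)
E
```

```text
t: 6.8
ee_pos: [556.7, -260.1, 43.6]
orientation: [1.063, 2.955, -0.0]
ft_force: [-0.6, -0.2, -0.7]
width: 29.8
grasp_force: 30.0
```

View pics/s4.png

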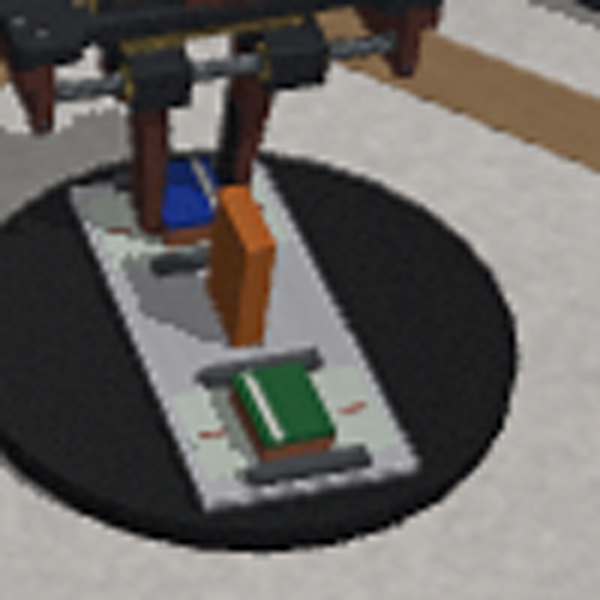

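The fragment is between the stops, about 1 mm above the plate. I lower it, release, and retreat aside to check from above.

```bash
python3 -m inch '[[[0,0,1,0,0,0,0],[0,0,1,0,0,0,0],[0,0,1,0,0,0,40],[0,0,1,0,0,0,60],[0,0,1,0,0,0,60],[0,0,1,0,0,0,60],[0,0,0,0,0,0,60],[0,0,-40,0,0,0,60],[0,0,-80,0,0,0,60],[0,0,-110,0,0,0,60],[236,130,-120,0,0,0,80],[236,130,-120,0,0,0,80],[236,130,-120,0,0,0,80],[236,130,-120,0,0,0,80],[236,130,-120,0,0,0,80],[236,130,-120,0,0,0,80],[236,130,-120,0,0,0,80],[236,130,-120,0,0,0,80]]]'
python3 - <<'E'
from h import *
d=snap("top","t5.png",(328,160,418,248),6.6666667)
E
```

```text
t: 8.65
ee_pos: [457.5, -9.3, 163.0]
orientation: [1.061, 2.956, 0.0]
ft_force: [0.6, -0.4, -0.3]
width: 70.2
grasp_force: 0.0
```

View pics/t5.png

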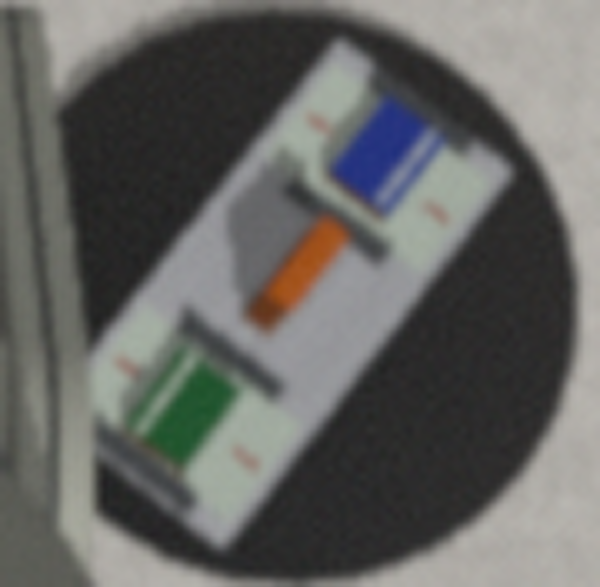

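The blue lies glaze up in the free field, with top corners at about (388,90), (446,135), (386,216) and (329,170). The green's are (183,345), (241,390), (184,466) and (127,423). I compare both with the marks in the carrier frame.

Run:
```python
from h import *
d=optics.get_image("top"); k=600/90
im=d["frame"].astype(int); f=lambda p:[(328+(x+.5)/k-.5,160+(y+.5)/k-.5) for x,y in p]
r=px2w(d,f([(318,123),(437,212),(127,367),(246,457)]),21)
mid=r.mean(0); u=r[:2].mean(0)-r[2:].mean(0); u/=np.linalg.norm(u); n=np.array([-u[1],u[0]])
for nm,p,x0 in(("blue",[(388,90),(446,135),(386,216),(329,170)],65),("green",[(183,345),(241,390),(184,466),(127,423)],-65)):
    c=px2w(d,f(p),35); m=c.mean(0)-mid; L=(c[0]-c[3])+(c[1]-c[2])
    print(nm,(m@u-x0).round(1),(m@n).round(1),np.degrees(np.arctan2(L@n,L@u)).round(1))
# colour-based rects incl. subpixel
s=im[160:248,328:418]
up=cv2.resize(s.astype(np.uint8),None,fx=8,fy=8,interpolation=cv2.INTER_CUBIC).astype(int)
R,G,B=up[:,:,0],up[:,:,1],up[:,:,2]
for nm,m,x0 in(("blue",B-R>40,65),("green",G-R>45,-65)):
    m=m.astype(np.uint8); N,l,st,_=cv2.connectedComponentsWithStats(m); m=(l>0).astype(np.uint8)
    pts=cv2.boxPoints(cv2.minAreaRect(cv2.findNonZero(m))); c=px2w(d,[(328+(x+.5)/8-.5,160+(y+.5)/8-.5) for x,y in pts],35)
    q=c.mean(0)-mid; E=[c[1]-c[0],c[2]-c[1]]; E.sort(key=np.linalg.norm)
    print(nm,"rect",(q@u-x0).round(1),(q@n).round(1),[np.linalg.norm(e).round(1) for e in E],np.degrees(np.arctan2(E[1]@n,E[1]@u)).round(1))
plan([mid[0],mid[1],140],np.arctan2(n[1],n[0])); print(mid,np.degrees(np.arctan2(u[1],u[0])))
```

```text
blue 2.9 0.9 1.5
green -1.8 2.7 1.7
blue rect 2.5 0.6 [np.float64(29.8), np.float64(41.2)] 0.4
green rect -2.2 -1.6 [np.float64(15.6), np.float64(34.5)] 1.9
pos [457.8 -10.1 162.8] rv [1.064 2.955 0.   ] t 8.75 F [-0.3 -0.4  0.7] w 70.03882762489498
shift [-172.3 -129.5   22.9] turns [array([0.0003, 0.0007, 0.0005]), array([-1.100e-03,  5.000e-04, -3.141e+00])] q6 -0.927
[ 507.86138551 -219.71824548] -39.65284351852978
```

Run:
```python
from h import *
d=optics.get_image("top"); mid=np.array([507.5,-219.6]); a=np.radians(-39.6)
u=np.array([np.cos(a),np.sin(a)]); n=np.array([-u[1],u[0]]); im=d["frame"].astype(np.float32)
def prof(x,z,ys):
    P=[[*(mid+x*u+y*n),z] for y in ys]; q=w2px(d,P).astype(np.float32)
    return cv2.remap(im,q[:,:1],q[:,1:],cv2.INTER_LINEAR).mean((0,1)).round().astype(int).tolist()
Y=np.arange(-9,10,1.)
for nm,s in(("free",1),("green",-1)):
    for z in(21,27,35): print(nm,z,[(x,*prof(s*x,z,Y)) for x in ((range(30,52) if z==21 else range(30,46) if z==27 else range(40,100)) if s>0 else range(32,100))][:: (1 if s>0 and z<35 else 2)])
```

```text
free 21 [(30, 142, 87, 55), (31, 140, 86, 54), (32, 135, 83, 52), (33, 129, 80, 51), (34, 122, 77, 52), (35, 113, 74, 55), (36, 103, 73, 59), (37, 93, 72, 63), (38, 87, 75, 69), (39, 86, 80, 77), (40, 90, 89, 86), (41, 98, 101, 97), (42, 108, 113, 108), (43, 119, 125, 118), (44, 128, 134, 126), (45, 132, 137, 128), (46, 132, 135, 125), (47, 126, 127, 119), (48, 117, 115, 110), (49, 104, 101, 103), (50, 91, 87, 99), (51, 79, 76, 101)]
free 27 [(30, 136, 84, 53), (31, 131, 81, 52), (32, 123, 78, 52), (33, 115, 75, 55), (34, 105, 73, 58), (35, 95, 72, 63), (36, 88, 74, 68), (37, 86, 79, 75), (38, 89, 87, 84), (39, 96, 99, 95), (40, 106, 111, 106), (41, 117, 123, 117), (42, 127, 132, 125), (43, 132, 137, 128), (44, 132, 135, 126), (45, 127, 128, 120)]
free 35 [(40, 129, 135, 126), (42, 130, 132, 123), (44, 112, 110, 107), (46, 87, 83, 99), (48, 66, 67, 109), (50, 55, 64, 122), (52, 54, 66, 130), (54, 55, 67, 132), (56, 55, 67, 133), (58, 55, 68, 133), (60, 56, 69, 133), (62, 57, 70, 134), (64, 57, 70, 134), (66, 57, 69, 133), (68, 56, 68, 132), (70, 55, 67, 132), (72, 55, 67, 132), (74, 
[... 1417 characters left out ...]
2, 74, 76, 76), (94, 69, 72, 74), (96, 73, 76, 78), (98, 85, 87, 88)]
green 35 [(32, 128, 129, 132), (34, 103, 105, 107), (36, 81, 83, 85), (38, 70, 72, 74), (40, 71, 75, 75), (42, 81, 87, 83), (44, 90, 100, 91), (46, 86, 105, 89), (48, 70, 100, 76), (50, 53, 94, 63), (52, 44, 91, 56), (54, 43, 90, 54), (56, 42, 89, 53), (58, 42, 89, 53), (60, 43, 89, 53), (62, 43, 90, 55), (64, 43, 91, 54), (66, 43, 90, 54), (68, 43, 90, 54), (70, 43, 90, 54), (72, 44, 91, 55), (74, 43, 91, 55), (76, 43, 91, 54), (78, 42, 91, 54), (80, 43, 91, 55), (82, 45, 90, 55), (84, 50, 88, 56), (86, 61, 85, 59), (88, 75, 84, 67), (90, 83, 84, 75), (92, 80, 81, 77), (94, 72, 75, 75), (96, 69, 72, 74), (98, 76, 79, 80)]
```

The blue sits about 2.5 mm towards the outer stop. I regrasp it where I released it and shift it 2.5 mm inward.

```bash
python3 -m inch '[[[-236,-130,0,0,0,0,60],[-236,-130,0,0,0,0,60],[-236,-130,0,0,0,0,60],[-236,-130,0,0,0,0,60],[-236,-130,0,0,0,0,60],[-236,-130,0,0,0,0,60],[-236,-130,0,0,0,0,60],[-236,-130,0,0,0,0,60],[-236,-130,40,0,0,0,60],[-236,-130,80,0,0,0,60],[-236,-130,105,0,0,0,60],[-236,-130,115,0,0,0,60],[-236,-130,120,0,0,0,60],[-236,-130,120.5,0,0,0,60],[-236,-130,120.5,0,0,0,20],[-236,-130,120.5,0,0,0,0],[-236,-130,120.5,0,0,0,0],[-236,-130,120.5,0,0,0,0],[-236,-130,120.5,0,0,0,0],[-236,-130,120.5,0,0,0,0]]]'; python3 -m inch '[[[0,0,-1.5,0,0,0,0],[0,0,-1.5,0,0,0,0],[2.5,-0.5,-1.5,0,0,0,0],[2.5,-0.5,-1.5,0,0,0,0],[2.5,-0.5,-1.5,0,0,0,0],[2.5,-0.5,0,0,0,0,0],[2.5,-0.5,0,0,0,0,0],[2.5,-0.5,0,0,0,0,0],[2.5,-0.5,0,0,0,0,40],[2.5,-0.5,0,0,0,0,60],[2.5,-0.5,0,0,0,0,60],[2.5,-0.5,0,0,0,0,60],[2.5,-0.5,-40,0,0,0,60],[2.5,-0.5,-80,0,0,0,60],[2.5,-0.5,-110,0,0,0,60],[2.5,-0.5,-120,0,0,0,60]]]'
python3 -m inch '[[[236,130,0,0,0,0,60],[236,130,0,0,0,0,60],[236,130,0,0,0,0,60],[236,130,0,0,0,0,60],[236,130,0,0,0,0,60],[236,130,0,0,0,0,60],[236,130,0,0,0,0,60],[236,130,0,0,0,0,60]]]'
python3 - <<'E'
from h import *
d=snap("top","t6.png",(328,160,418,248),6.6666667); mid=np.array([507.5,-219.6]); a=np.radians(-39.6)
u=np.array([np.cos(a),np.sin(a)]); n=np.array([-u[1],u[0]]); im=d["frame"]
up=cv2.resize(im[160:248,328:418],None,fx=8,fy=8,interpolation=cv2.INTER_CUBIC).astype(int)
m=(up[:,:,2]-up[:,:,0]>40).astype(np.uint8)
pts=cv2.boxPoints(cv2.minAreaRect(cv2.findNonZero(m))); c=px2w(d,[(328+(x+.5)/8-.5,160+(y+.5)/8-.5) for x,y in pts],35)
q=c.mean(0)-mid; E=[c[1]-c[0],c[2]-c[1]]; E.sort(key=np.linalg.norm)
print((q@u-65).round(1),(q@n).round(1),np.degrees(np.arctan2(E[1]@n,E[1]@u)).round(1))
plan([507.5,-219.6,140],np.radians(50.4))
E
```

```text
t: 10.8
ee_pos: [556.6, -260.1, 43.1]
orientation: [1.063, 2.955, -0.0]
ft_force: [-1.2, 1.0, 7.0]
width: 29.7
grasp_force: 30.0
t: 12.4
ee_pos: [555.4, -259.4, 165.4]
orientation: [1.062, 2.951, -0.001]
ft_force: [0.7, -0.3, 1.1]
width: 52.8
grasp_force: 0.0
t: 13.2
ee_pos: [454.8, -8.0, 161.8]
orientation: [-1.062, -2.956, 0.0]
ft_force: [-1.1, 0.4, -0.2]
width: 52.3
grasp_force: 0.0
-0.0 0.1 0.5
pos [455.2  -8.6 161.9] rv [ 1.063  2.956 -0.   ] t 13.25 F [ 0.3 -0.2  1.7] w 52.382981119486715
shift [-174.8 -129.3   21.9] turns [array([-0.0002,  0.0001,  0.0005]), array([-1.0000e-04, -3.0000e-04, -3.1411e+00])] q6 -0.925
```

View pics/t6.png

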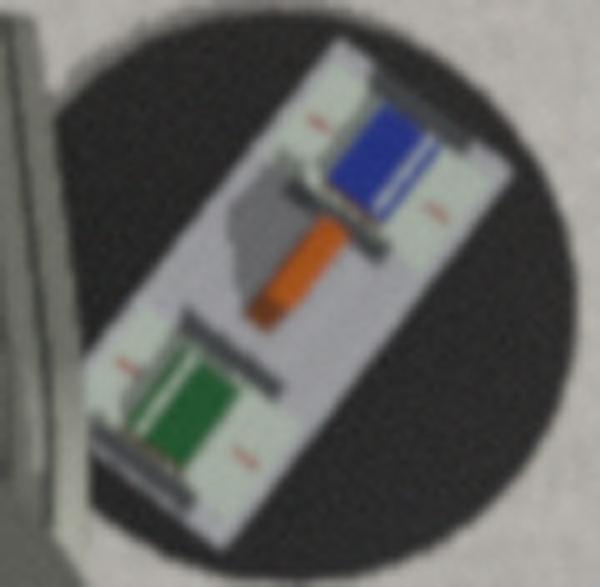

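The blue is now centred (0.0, 0.1 mm, 0.5°) and released. Next is the orange grip.

```bash
python3 -m inch '[[[-175,-129,0,0,0,0,60],[-175,-129,0,0,0,0,60],[-175,-129,0,0,0,0,60],[-175,-129,0,0,0,0,60],[-175,-129,0,0,0,0,60],[-175,-129,0,0,0,0,60],[-175,-129,0,0,0,0,60],[-175,-129,40,0,0,0,60],[-175,-129,70,0,0,0,60],[-175,-129,95,0,0,0,60],[-175,-129,108,0,0,0,60],[-175,-129,114,0,0,0,60],[-175,-129,114,0,0,0,60],[-175,-129,114,0,0,0,40]]]'
python3 - <<'E'
from h import *
plan([507.5,-219.6,48],np.radians(50.4))
E
```

```text
t: 14.65
ee_pos: [508.1, -218.9, 49.1]
orientation: [1.063, 2.955, -0.0]
ft_force: [0.3, 0.1, 0.8]
width: 47.9
grasp_force: 0.0
pos [ 508.1 -218.9   49.1] rv [ 1.063  2.955 -0.   ] t 14.65 F [0.3 0.1 0.8] w 47.925760828753475
shift [ 0.  -0.9  1.1] turns [array([0.0004, 0.0013, 0.0008]), array([-2.1000e-03,  6.0000e-04, -3.1408e+00])] q6 -1.309
```

```bash
python3 -m inch '[[[0,-0.7,1,0,0,0,40],[0,-0.7,1,0,0,0,30],[0,-0.7,1,0,0,0,22],[0,-0.7,1,0,0,0,18],[0,-0.7,1,0,0,0,14],[0,-0.7,1,0,0,0,10],[0,-0.7,1,0,0,0,0],[0,-0.7,1,0,0,0,0],[0,-0.7,1,0,0,0,0],[0,-0.7,1,0,0,0,0],[0,-0.7,0,0,0,0,0],[0,-0.7,-2,0,0,0,0],[0,-0.7,-4,0,0,0,0],[0,-0.7,-6,0,0,0,0],[0,-0.7,-8,0,0,0,0],[0,-0.7,-10,0,0,0,0],[0,-0.7,-10,0,0,0,0],[0,-0.7,-10,0,0,0,0]]]'
python3 - <<'E'
from h import *
plan([507.5,-219.6,233],np.radians(50.4)); print(status.get_obs()["moment"])
E
```

```text
t: 16.45
ee_pos: [507.0, -219.6, 58.2]
orientation: [1.064, 2.956, -0.0]
ft_force: [0.1, -0.3, -4.9]
width: 13.9
grasp_force: 30.0
pos [ 507.  -219.6   58.2] rv [ 1.064  2.956 -0.   ] t 16.45 F [ 0.1 -0.3 -4.9] w 13.88820804066833
shift [  -0.4    0.3 -174.8] turns [array([0.    , 0.0001, 0.0003]), array([-2.0000e-04,  1.0000e-04, -3.1413e+00])] q6 -1.31
[ 2.57406739e-02 -1.05379428e-01  3.27733012e-05]
```

```bash
python3 -m inch '[[[0,0,-2,0,0,0,0],[0,0,-6,0,0,0,0],[0,0,-12,0,0,0,0],[0,0,-20,0,0,0,0],[0,0,-30,0,0,0,0],[0,0,-41,0,0,0,0],[0,0,-53,0,0,0,0],[0,0,-65,0,0,0,0],[0,0,-77,0,0,0,0],[0,0,-89,0,0,0,0],[0,0,-101,0,0,0,0],[0,0,-113,0,0,0,0],[0,0,-125,0,0,0,0],[0,0,-137,0,0,0,0],[0,0,-148,0,0,0,0],[0,0,-157,0,0,0,0],[0,0,-165,0,0,0,0],[0,0,-170,0,0,0,0],[0,0,-173,0,0,0,0],[0,0,-175,0,0,0,0]]]'; python3 -m inch '[[[0,0,0,0,0,0,0],[0,0,0,0,0,0,0],[0,0,0,0,0,0,0],[0,0,0,0,0,0,0],[0,0,0,0,0,0,0],[0,0,0,0,0,0,0]]]'
python3 - <<'E'
from h import *
snap("side","s7.png",(240,20,420,200),3.3)
E
```

```text
t: 18.45
ee_pos: [506.9, -219.5, 233.2]
orientation: [-1.064, -2.956, -0.0]
ft_force: [0.8, 0.8, -4.6]
width: 14.1
grasp_force: 30.0
t: 19.05
ee_pos: [507.0, -219.5, 233.1]
orientation: [-1.064, -2.956, -0.0]
ft_force: [0.7, 0.8, -3.9]
width: 13.9
grasp_force: 30.0
```

View pics/s7.png

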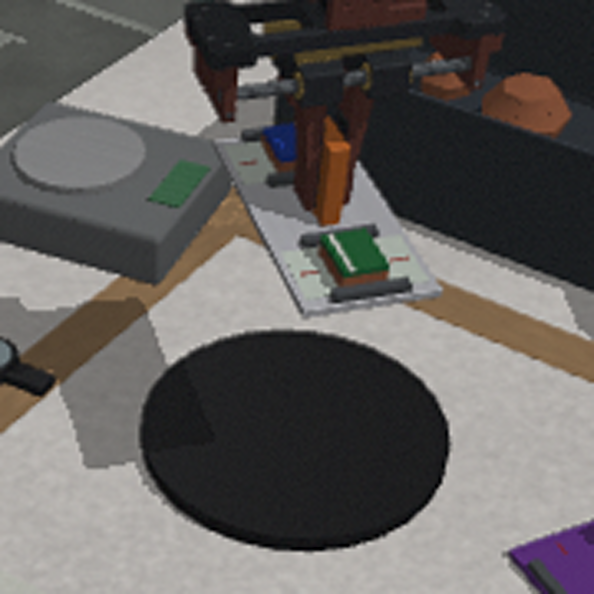

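The carrier is up at about 20 cm and looks level. The blue (crop 280,145) and the green (crop 352,255) both lie in their fields, and the turntable below is empty.

```bash
python3 -c "from workcell import ctrl; print(ctrl.close_job())"
```

```text
the job is handed in; nothing more can be done
None
```

The blue fragment lies glaze up and centred in the free field (after one regrasp to shift it 2.5 mm inward), and the carrier is held steady and level by its grip about 20 cm above the table with both fragments in place; the job is handed in at about 19 s.

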